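# Pack a sample vial into a nested twist-lock transport pot

### The arm

A 6-joint arm with a two-finger parallel gripper is mounted at the origin on a cart in front of the work surface, level with it; the furniture and walls round the work are solid. World frame = base frame: x ahead of the robot, y to its left, z up, the work surface at z = 0. Lengths are in m, angles in rad, forces in N, time in s.
With the tool pointing down it reaches from about 0.275 to 0.725 m from the base axis. Payload 5.6 kg.
Tool frame: the origin (TCP) lies on the mounting face of the last link; the fingertips stand 173 mm ahead of it and the grasp point (between the pads) lies 155 mm ahead of it; z points along the fingers, y is the line along which they close (so a half turn about z gives the same grasp; the last joint's range is limited). The gripper opens to 85 mm and grips with 20 to 120 N. Pads are 22 mm wide; open, the fingers measure 114 mm over their backs; the gripper's body (76 mm by 85 mm) begins 54 mm behind the grasp point. The pads swing forward as they close: fully open they stand 13 mm farther back than shut.
Start: joints at [1.597, 0.255, 0.108, 0, -1.424, -0.285], TCP at [0.141, 0.532, 0.405] pointing down, gripper open.
Joint ranges: [-2.95, 2.95], [-1.21, 1.97], [-1.09, 1.5], [-2.87, 1.71], [-2.94, -0.07], [-3.05, 3.05]. Speed limits (rad/s): [2.57, 2.57, 3.14, 3.14, 3.14, 3.14].

### API

Orientations are given as a unit quaternion [w, x, y, z].
In Python, from bench import movep, movel, move_j, ungrasp, gripper_close, wait, ik, snapshot, Unreachable, close_job, search_frame, read_time, read_joint_pos, read_joint_velocities, read_effort, read_ee_pos, read_ee_rot, read_wrist_force, read_torque, read_finger_gap, read_gripper_force gives the robot as it stands. Calls block until the motion is done:
- movep(position, orientation): joint-space move of the TCP to a pose.
- movel(position, rotation=None, rate=0.15): straight line of the TCP; rotation=None keeps the orientation; rate is the mean speed in m/s.
- move_j(angles): joint-space move.
- ungrasp() and gripper_close(f_grip=None): open the fingers fully, or close them until they stop; f_grip is the grip in N (None keeps the last).
- wait(seconds).
- ik(position, orientation): joint angles nearest the present ones, or None.
- snapshot(name): name is "scene" or "top" or "wrist"; returns a dict with "img" (480x640x3 uint8, red, green, blue), "fx", "fy", "cx", "cy" (pixels), "R" (3x3) and "t" (3): a world point X has camera coordinates R X + t; the wrist camera has in their place "T_tool_cam" (4x4, takes a point from camera to tool coordinates, whose origin is the TCP and whose axes are the flange's). Camera axes: x right, y down, z forward; pixel columns grow to the right and rows downward; lengths in m; the calibration is good to about 2 mm. The wrist camera is an equidistant fisheye: a pixel r from the principal point sees the ray r / f radians off the axis. A picture is of the moment at which its call begins: read the wrist's pose just before it. There is no depth.
A pose or a line that the arm cannot do raises Unreachable and nothing moves.
- close_job(): hands the job in; it is judged then, once.
Trained networks look in the newest picture that a camera, given by its name, has taken for a name from the list of things; names that differ only in an ending like _2 or _b are one class to them, and where a whole thing is asked for, a point or a joint stands for the part that bears it (a point fixed in the world has none). Each returns a list of dicts, best first, with "confidence" (0 to 1); they miss things now and then, are a little off and sometimes report something else, mostly with a low value. They report only what shows in the picture. A call takes as long as a camera call. They do not tell look-alikes from the thing itself.
- search_frame(query, camera): "bbox" ([left, top, right, bottom] in pixels, round what is visible of it).
Readings, each from a call of its own:
- read_time(): time.
- read_joint_pos(): joint angles.
- read_joint_velocities(): joint speeds.
- read_effort(): joint torques, N m.
- read_ee_pos(): TCP position.
- read_ee_rot(): TCP orientation.
- read_wrist_force(): force on the tool from outside, world axes, zero at the start.
- read_torque(): the same for the moment, N m.
- read_finger_gap(): opening from 0.0 (shut) to 1.0 (fully open).
- read_gripper_force(): force on a finger pad.
Only numpy, scipy, OpenCV 4.12 (cv2) and the standard library are available. Lean on these libraries where they do the work, as an engineer would, in place of code of your own. Each camera call takes 0.05 s, during which the arm holds its last target. There are 200 camera calls.

### The job

Pack the red-capped vial, in this order: seat the orange cup fully home in the recess of the round pale metal base, stand the vial upright in the cup, close the white cap over it onto the cup's shoulder, then lower the blue cover over all flat onto the base and turn it clockwise (from above) until its red lugs are fully under the yellow hooks. Let go of each part before fetching the next, and leave the green-capped vial, crucible and cork stopper where they are.

Things in the scene. Friction and masses are not known exactly. Their poses are not given: they have to be found in the camera images.
- base: Fixed round pale metal base, 108 mm wide, top at z 10 mm; origin centre of underside. Central recess 56 mm wide, floor at z 2 mm. Two like yellow hooks at its +x and -x, radius 37.5-50 mm, 22 mm wide, top z 23 mm: overhangs 8.5 mm above the base top, closed outside (radius 45 mm) and by a stop at the clockwise end (seen from above), so that lugs enter from the counter-clockwise side.
- cup: Orange cup, loose, open top, 36 mm high; origin centre of underside. 52 mm wide up to a shoulder at z 20 mm (below z 7 mm tapering to a 45 mm foot), then a spigot 42 mm wide to z 28 mm, tapering to 35 mm at the rim. Mouth 31 mm wide, inner floor at z 4 mm. Fits the base's recess with 2 mm play all round. Grip it by the spigot: fingertips at z 22 mm or more clear the hooks.
- vial_red: Amber glass vial with red cap, loose, standing, 52 mm high; body 20 mm wide, cap 22 mm wide from z 39 to 52 mm. Origin centre of underside, z up. In the cup it stands 20 mm proud of the rim: grip it with the fingertips at z 35 mm or higher.
- cap: White cap, loose: shell standing on its open end, flat closed top, 52 mm wide, 46 mm high, inside 47 mm wide, 41 mm deep. Origin centre of open underside, z up. Slips over the cup's spigot with 2.5 mm play all round; on the shoulder its origin is 20 mm above the cup's.
- cover: Blue cover, loose, open end down: 70 mm wide, 71 mm high, inside 64 wide, 66 deep. On top a bar handle along its x, 44x14 mm, z 71-93. Red lugs at the rim at +-x: out to radius 43, 12 wide, 6 high. Origin centre of underside; seated 10 above base's. Lower with handle 60 deg (35-130) counter-clockwise of the hooks' line, turn clockwise (freely) into line; stops 2 deg beyond.
- vial_green: Bystander: the same vial with a green cap, loose. Origin: centre of its underside.
- crucible: Bystander: white porcelain crucible, loose, 40 mm wide, 36 mm high. Origin: centre of its underside.
- stopper: Bystander: brown cork stopper, loose, 22 mm wide, 26 mm high. Origin: centre of its underside.
Mind the look-alikes: they are no part of the job. Leave any pink or turquoise look-alike of the cap alone.

How it is judged:
By the outcome, as a careful person would: the job done as asked, in the order asked, and still so for the second after the job is handed in, with the robot touching nothing.
It also fails if it takes over 136 s, if anything falls off the work surface, if the arm or the gripper's body presses on something with over 40 N, if the wrist force passes 120 N, or if a joint passes its speed limit or range.

## Working session

There is one attempt and no reset: what is moved stays moved. The work goes in short steps, each a Python script; the robot and the scene stay as the last script left them, time stands still between calls to the robot, and variables do not carry over. Pictures are saved under pics/ and viewed, at most 14 in all, crops included, and the job is handed in when it is done.

```bash
ls; mkdir -p pics; cat > v.py <<'E'
import numpy as np, cv2
from bench import *
def save(c,n):
    s=snapshot(c); cv2.imwrite(f'pics/{n}.png',s['img'][:,:,::-1]); return s
def pix2w(s,u,v,z):
    R=np.array(s['R']);t=np.array(s['t'])
    d=R.T@np.array([(u-s['cx'])/s['fx'],(v-s['cy'])/s['fy'],1]);c=-R.T@t
    return c+d*(z-c[2])/d[2]
def w2pix(s,X):
    p=np.array(s['R'])@np.array(X)+np.array(s['t'])
    return np.array([s['fx']*p[0]/p[2]+s['cx'],s['fy']*p[1]/p[2]+s['cy']])
E
python3 - <<'E'
from v import *
for c in('top','scene'):
    s=save(c,c+'0'); R=np.array(s['R']);print(c,s['fx'],s['cx'],s['cy'],-R.T@np.array(s['t']),R[2])
    for q in['base','cup','vial_red','cap','cover','vial_green','crucible','stopper']:
        print(q,[(np.round(d['bbox']).tolist(),round(d['confidence'],2)) for d in search_frame(q,c)][:4])
print(read_time(),read_ee_rot())
E
```

```text
pics
top 566.7344579166502 318.13897599896114 237.69554235912256 [0.32175863 0.09881991 1.18698145] [ 0.18247758 -0.02227923 -0.98295756]
base [([417.0, 194.0, 467.0, 245.0], 0.91)]
cup [([437.0, 277.0, 461.0, 305.0], 0.68)]
vial_red []
cap [([342.0, 158.0, 371.0, 186.0], 0.83), ([303.0, 180.0, 328.0, 209.0], 0.73), ([349.0, 205.0, 376.0, 235.0], 0.57)]
cover [([155.0, 267.0, 199.0, 303.0], 0.95)]
vial_green []
crucible [([361.0, 274.0, 384.0, 292.0], 0.74)]
stopper [([270.0, 210.0, 280.0, 216.0], 0.68)]
scene 523.9180117910696 311.6540699056533 247.59029677359067 [-0.10576619 -0.44708654  0.46264656] [ 0.69879303  0.56257992 -0.44180554]
base [([419.0, 290.0, 492.0, 337.0], 0.62), ([141.0, 202.0, 183.0, 255.0], 0.38), ([288.0, 237.0, 298.0, 252.0], 0.25)]
cup [([402.0, 339.0, 440.0, 382.0], 0.62)]
vial_red [([222.0, 209.0, 232.0, 233.0], 0.8)]
cap [([378.0, 236.0, 407.0, 267.0], 0.94), ([325.0, 229.0, 353.0, 263.0], 0.92), ([352.0, 255.0, 381.0, 290.0], 0.88)]
cover [([142.0, 200.0, 184.0, 255.0], 0.69)]
vial_green [([231.0, 253.0, 246.0, 282.0], 0.77)]
crucible [([313.0, 294.0, 341.0, 325.0], 0.84)]
stopper [([288.0, 236.0, 296.0, 252.0], 0.64)]
0.9 [-2.26997311e-05  9.91639980e-01 -1.29035455e-01 -3.17828570e-06]
```

View pics/top0.png

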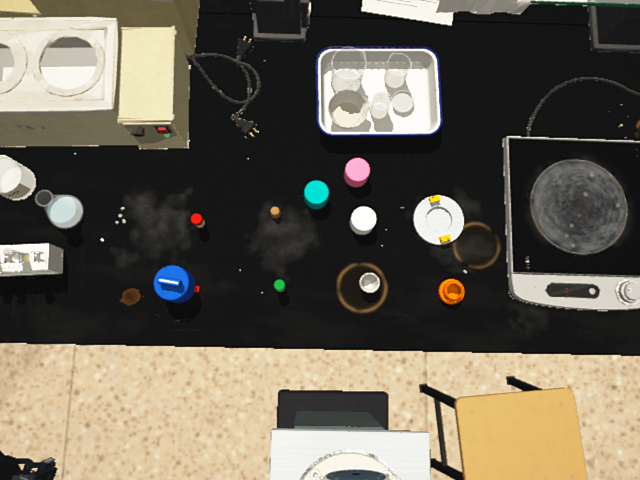

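View pics/scene0.png

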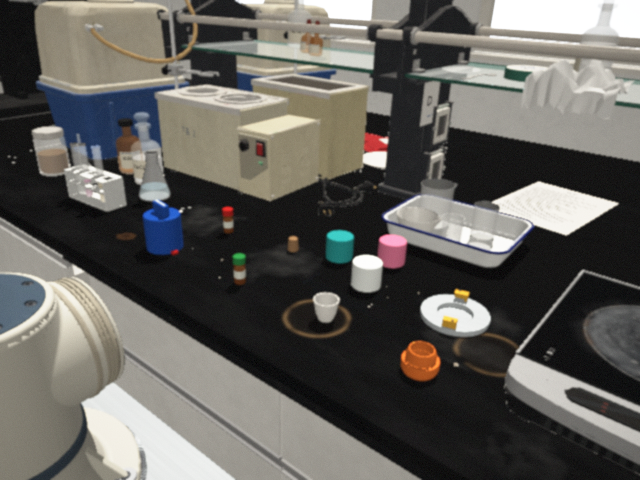

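The two pictures show these candidates for each thing (top-view pixels):
- Cap: white (363,220) is the right one. Turquoise (316,195) and pink (357,172) are look-alikes, and the crucible (370,283) is also white.
- Vial: red-capped (197,219), not the green-capped one (280,286).
- Cup: orange (451,291).
- Base: (439,219), with yellow hooks at (434,200) and (445,240).
- Cover: blue (174,285), with a red lug at (197,289).

Next I fit their positions from the silhouettes in both cameras.

```bash
cat > loc.py <<'E'
from v import *
from scipy.optimize import least_squares
P={'cup':[(0,.0225),(.007,.026),(.02,.026),(.028,.021),(.036,.0175)],'cap':[(0,.026),(.046,.026)],
'cover':[(0,.035),(.071,.035)],'base':[(0,.054),(.01,.054)],'redcap':[(.039,.011),(.052,.011)],'cruc':[(0.036,.02),(.0,.012)],'greencap':[(.039,.011),(.052,.011)]}
A=np.linspace(0,2*np.pi,60)
def hsv(im): return cv2.cvtColor(im,cv2.COLOR_RGB2HSV).astype(int)
def mask(im,k):
    h,s,v=np.moveaxis(hsv(im),-1,0)
    return {'cup':(h>4)&(h<17)&(s>190)&(v>80),'cover':(h>100)&(h<125)&(s>150)&(v>40),'redcap':((h<5)|(h>174))&(s>180)&(v>70),
     'greencap':(h>50)&(h<75)&(s>150)&(v>50),'cap':(s<40)&(v>90),'base':(s<60)&(v>90),'cruc':(s<60)&(v>90),'yellow':(h>18)&(h<32)&(s>150)&(v>110)}[k]
def bbox(im,k,roi):
    l,t,r,b=roi; m=np.zeros(im.shape[:2],np.uint8); m[t:b,l:r]=mask(im,k)[t:b,l:r]
    n,lab,st,ce=cv2.connectedComponentsWithStats(m); i=1+np.argmax(st[1:,4]); x,y,w,h,_=st[i]
    return np.array([x,y,x+w,y+h],float)-0.5, ce[i]
def bmodel(s,k,xy):
    p=np.array([w2pix(s,(xy[0]+r*np.cos(a),xy[1]+r*np.sin(a),z)) for z,r in P[k] for a in A])
    return np.r_[p.min(0),p.max(0)]
def fit(obs,k,x0):  # obs: list (s,bbox)
    f=lambda q:np.concatenate([bmodel(s,k,q)-b for s,b in obs])
    r=least_squares(f,x0,loss='soft_l1'); return r.x, r.fun
E
python3 - <<'E'
from loc import *
T=snapshot('top');S=snapshot('scene')
B={'cup':((430,270,475,312),(395,330,450,390)),'cap':((345,202,380,240),(345,250,386,298)),'cover':((145,255,205,310),(138,195,190,262)),
'base':((408,188,472,250),(412,282,498,342)),'redcap':((187,210,207,230),(218,203,238,218)),'cruc':((355,268,388,297),(308,288,345,330)),'greencap':((270,275,290,295),(230,250,248,264))}
for k,(rt,rs) in B.items():
    bt,_=bbox(T['img'],k,rt);bs,_=bbox(S['img'],k,rs)
    x0=pix2w(T,(bt[0]+bt[2])/2,(bt[1]+bt[3])/2,P[k][-1][0])[:2]
    for o in([(T,bt),(S,bs)],[(T,bt)],[(S,bs)]):
        x,f=fit(o,k,x0);print(k,x.round(4),f.round(1))
for r in((425,190,445,210),(432,230,455,250)):
    _,c=bbox(T['img'],'yellow',r);print('hookT',pix2w(T,*c,.021))
for r in((450,285,475,305),(438,312,462,335)):
    _,c=bbox(S['img'],'yellow',r);print('hookS',pix2w(S,*c,.019))
def crop(s,l,t,w,h,k): return cv2.resize(s['img'][t:t+h,l:l+w,::-1],(w*k,h*k),interpolation=cv2.INTER_CUBIC)
a=crop(T,140,200,160,120,5)[:300];b=crop(T,340,190,160,120,5)
im=np.zeros((600,800,3),np.uint8)
im[:, :400]=crop(T,140,200,80,120,5);im[:300,400:]=crop(S,135,190,100,75,4);im[300:,400:]=crop(T,400,180,100,75,4)
cv2.imwrite('pics/crop1.png',im)
E
```

```text
cup [ 0.434 -0.207] [ 0.5  0.3 -0.  -1.2 -0.2 -0.  -0.2  0.2]
cup [ 0.433  -0.2065] [ 0.3  0.7 -0.3 -0.7]
cup [ 0.4344 -0.2071] [-0.  -0.1  0.   0.1]
cap [ 0.5781 -0.0206] [-0.1 -0.2 -0.2  0.6  0.2  0.6  0.1 -0.7]
cap [ 0.5785 -0.0208] [ 0.1 -0.4 -0.1  0.4]
cap [ 0.5774 -0.0207] [ 0.1  0.8 -0.1 -0.6]
cover [0.4339 0.361 ] [ 0.3 -0.2 -0.  -0.1  0.3  4.6 -0.8 -1.4]
cover [0.4337 0.3613] [ 0.1 -0.1 -0.2  0.1]
cover [0.4333 0.3594] [ 0.5  4.9 -0.6 -1. ]
base [ 0.5874 -0.1845] [-0.  -0.3  0.1 -0.1  0.1  0.2 -0.3  0.3]
base [ 0.587  -0.1844] [-0.1 -0.1  0.1  0.1]
base [ 0.5881 -0.1843] [ 0.2 -0.  -0.2  0.1]
redcap [0.5682 0.3235] [ 0.8 -0.1 -0.3 -0.2  0.2  0.5 -0.8 -0.7]
redcap [0.5679 0.324 ] [ 0.5  0.1 -0.5 -0.1]
redcap [0.5682 0.3225] [ 0.5  0.6 -0.5 -0.5]
cruc [ 0.4463 -0.0327] [ 0.7  0.5 -0.8 -0.9  0.9  0.4 -1.1  0. ]
cruc [ 0.4459 -0.0328] [ 0.7  0.7 -0.7 -0.7]
cruc [ 0.4467 -0.0326] [ 1.   0.2 -1.  -0.1]
greencap [0.4372 0.1509] [ 0.5 -0.4 -0.3  0.1  0.3 -0.6 -0.5  1. ]
greencap [0.4369 0.151 ] [ 0.4 -0.3 -0.4  0.3]
greencap [0.4378 0.1512] [ 0.4 -0.8 -0.4  0.8]
hookT [ 0.62878431 -0.17385241  0.021     ]
hookT [ 0.54300884 -0.19448899  0.021     ]
hookS [ 0.63139728 -0.17392714  0.019     ]
hookS [ 0.54024821 -0.19688432  0.019     ]
```

View pics/crop1.png

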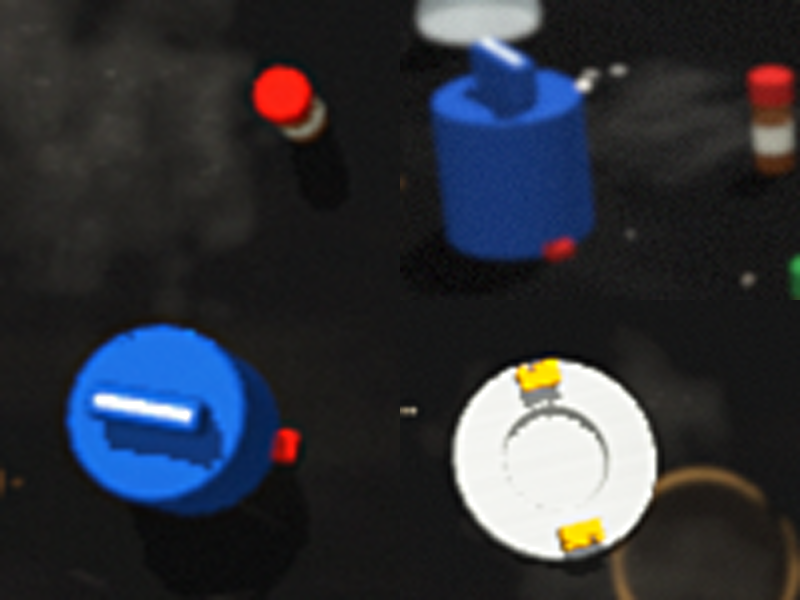

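All fits agree to about 1 mm, and the crop confirms the red vial, the cover (handle at about 84°) and the base (hook line at about 14°). I'm moving over the cup for a close look.

```bash
cat > rob.py <<'E'
from loc import *
import loc, v
from scipy.spatial.transform import Rotation as Ro
def quat(a):  # a: deg of tool y (closing line)
    a=np.radians(a); y=np.array([np.cos(a),np.sin(a),0]); z=np.array([0,0,-1.]); x=np.cross(y,z)
    q=Ro.from_matrix(np.c_[x,y,z]).as_quat(); return [q[3],q[0],q[1],q[2]]
def go(x,y,z,a):
    best=None
    j=np.array(read_joint_pos())
    for b in(a,a+180):
        k=ik([x,y,z],quat(b))
        if k is not None:
            d=np.abs(np.array(k)-j).max()+ (2 if abs(k[5])>2.6 else 0)
            if best is None or d<best[0]: best=(d,b,k)
    movep([x,y,z],quat(best[1])); return best[1]
def wrist(n=None):
    p=np.array(read_ee_pos());q=read_ee_rot();s=snapshot('wrist')
    if n: cv2.imwrite(f'pics/{n}.png',s['img'][:,:,::-1])
    W=np.eye(4);W[:3,:3]=Ro.from_quat([q[1],q[2],q[3],q[0]]).as_matrix();W[:3,3]=p
    C=np.linalg.inv(W@np.array(s['T_tool_cam']));s['R']=C[:3,:3];s['t']=C[:3,3];s['fish']=1;return s
def proj(s,X):
    if 'fish' not in s: return v.w2pix(s,X)
    p=np.array(s['R'])@np.array(X)+np.array(s['t']);r=np.hypot(p[0],p[1]);th=np.arctan2(r,p[2])
    return np.array([s['fx']*th*p[0]/r+s['cx'],s['fy']*th*p[1]/r+s['cy']])
loc.w2pix=proj
def ray(s,u,w,z):
    a=np.array([(u-s['cx'])/s['fx'],(w-s['cy'])/s['fy']]);th=np.linalg.norm(a)
    d=np.array(s['R']).T@np.r_[np.sin(th)*a/th,np.cos(th)];c=-np.array(s['R']).T@s['t']
    return c+d*(z-c[2])/d[2]
def wfit(s,k,x0):
    b=bmodel(s,k,x0);r=[max(0,int(b[0]-15)),max(0,int(b[1]-15)),min(640,int(b[2]+15)),min(480,int(b[3]+15))]
    o,_=bbox(s['img'],k,r);x,f=fit([(s,o)],k,x0);print(k,'wrist',x.round(4),f.round(1));return x
def F(): return np.round(read_wrist_force(),1)
E
python3 - <<'E'
from rob import *
print(go(.434,-.207,.33,104),F(),np.round(read_joint_pos(),2))
s=wrist('w1')
print(s['fx'],np.array(s['T_tool_cam']).round(3).tolist())
wfit(s,'cup',[.434,-.207]);wfit(s,'base',[.5872,-.1845])
print(read_time())
E
```

```text
104 [ 0.6 -0.6  0.3] [-0.12  0.16 -0.21 -0.   -1.2  -1.21]
371.64829954431775 [[-0.001, -0.964, -0.267, 0.067], [1.0, -0.001, -0.0, 0.0], [0.0, -0.267, 0.964, 0.031], [0.0, 0.0, 0.0, 1.0]]Traceback (most recent call last):
  File "<stdin>", line 5, in <module>
  File "rob.py", line 32, in wfit
    o,_=bbox(s['img'],k,r);x,f=fit([(s,o)],k,x0);print(k,'wrist',x.round(4),f.round(1));return x
        ~~~~^^^^^^^^^^^^^^
  File "loc.py", line 13, in bbox
    n,lab,st,ce=cv2.connectedComponentsWithStats(m); i=1+np.argmax(st[1:,4]); x,y,w,h,_=st[i]
                                                         ~~~~~~~~~^^^^^^^^^^
    return _wrapfunc(a, 'argmax', axis=axis, out=out, **kwds)
    return bound(*args, **kwds)
ValueError: attempt to get argmax of an empty sequence
```

View pics/w1.png

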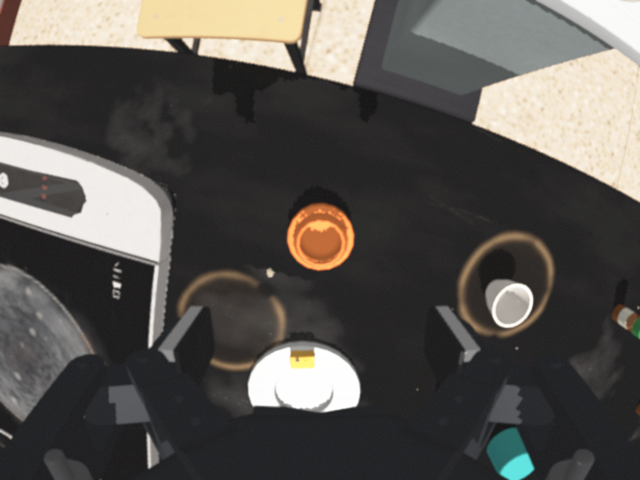

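The wrist view shows the cup at (320,237), which is where the model predicts it. The orange mask is too strict for this view, so I'll loosen it, and I'll look at the base separately from higher up.

```bash
sed -i "s/(h>4)&(h<17)&(s>190)&(v>80)/(h>3)\&(h<20)\&(s>130)\&(v>90)/" loc.py
python3 - <<'E'
from rob import *
s=wrist(); print(bmodel(s,'cup',[.434,-.207]).round(), hsv(s['img'])[225,300],hsv(s['img'])[255,320])
wfit(s,'cup',[.434,-.207])
go(.56,-.1915,.33,104)
s=wrist('w2');wfit(s,'base',[.5872,-.1845])
b=bmodel(s,'base',[.5872,-.1845]).astype(int)
m=np.zeros((480,640),np.uint8);m[b[1]-20:b[3]+20,b[0]-10:b[2]+10]=mask(s['img'],'yellow')[b[1]-20:b[3]+20,b[0]-10:b[2]+10]
n,l,st,ce=cv2.connectedComponentsWithStats(m)
for i in range(1,n):
    if st[i,4]>30: print(st[i],ray(s,*ce[i],.021).round(4))
print(read_time())
E
```

```text
[285. 202. 352. 270.] [ 11 179 164] [ 11 178 173]
cup wrist [ 0.4339 -0.2056] [ 0.9  0.1 -0.9 -0.1]
base wrist [ 0.5876 -0.1834] [ 0.4 -1.1 -0.4  1.5]
[316 211  17   3  45] [ 0.5387 -0.1927  0.021 ]
[308 314  24   7  57] [ 0.6249 -0.1755  0.021 ]
[306 328  17   5  35] [ 0.6374 -0.1763  0.021 ]
4.5333
```

View pics/w2.png

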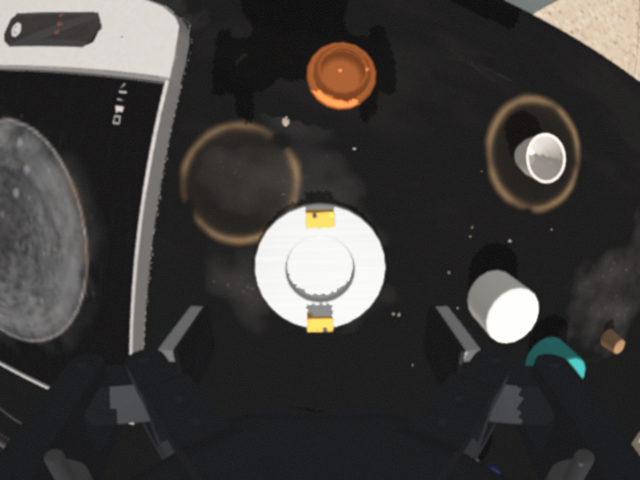

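Both cameras agree on the cup-to-base offset to within 0.3 mm, and the hooks line up with the tool axis, so the base yaw is 14.0°. Next I grasp the cup and place it.

```bash
cat >> rob.py <<'E'
def down(x,y,z0,z1,fmax=12,step=.002,rate=.03):
    f0=np.array(read_wrist_force())[2]; z=z0
    while z>z1+1e-6:
        z=max(z1,z-step); movel([x,y,z],rate=rate)
        f=np.array(read_wrist_force())[2]-f0
        if abs(f)>fmax: break
    print('down stop z',round(z,4),'df',round(f,1),'ee',np.round(read_ee_pos(),4),F()); return z
BX,BY=.5875,-.1838
E
python3 - <<'E'
from rob import *
x,y=.434,-.2063
go(x,y,.30,104);movel([x,y,.194],rate=.12)
gripper_close(40);print('gap',read_finger_gap(),read_gripper_force(),F())
movel([x,y,.25]);print('gap',read_finger_gap(),F())
movel([BX,BY,.25],rate=.15)
movel([BX,BY,.212],rate=.08)
down(BX,BY,.212,.1955,fmax=15,step=.0015)
s=wrist('w3');print(read_time(),read_finger_gap())
E
```

```text
gap 0.46410595770326896 39.68621495179832 [-1.5  1.3  5.1]
gap 0.46163203463161084 [-0.1  0.5 -0.4]
down stop z 0.1955 df 7.6 ee [ 0.5874 -0.1837  0.1968] [-3.7  1.9  7.7]
11.7917 0.46066726577091166
```

View pics/w3.png

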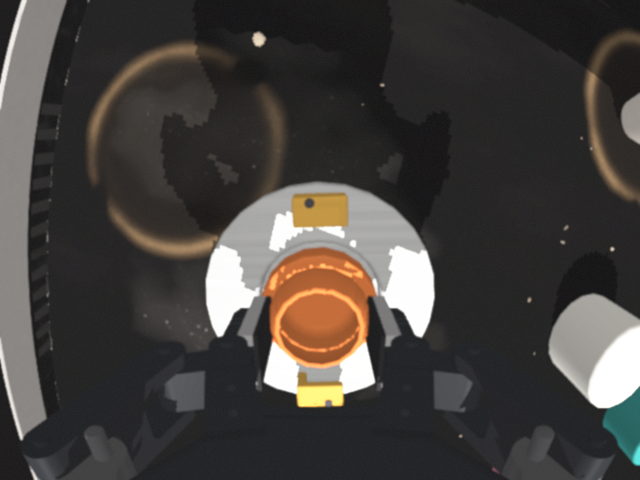

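The cup is in the recess, resting at TCP z 0.1968 where about 0.1965 was expected. I release it, rise and measure.

```bash
python3 - <<'E'
from rob import *
ungrasp();print(F())
movel([BX,BY,.30])
movel([.56,-.1915,.33])
s=wrist('w4')
P['cup2']=[(z+.002,r) for z,r in P['cup']]
def ft(s,x0):
    b=bmodel(s,'cup2',x0).astype(int);o,_=bbox(s['img'],'cup',[b[0]-10,b[1]-10,b[2]+10,b[3]+10]);return fit([(s,o)],'cup2',x0)
print(ft(s,[BX,BY]))
for c in('top','scene'):
    t=snapshot(c);print(c,ft(t,[BX,BY]))
go(.568,.3235,.33,quat and 0+30) if False else None
print(read_time())
cv2.imwrite('pics/w4c.png',cv2.resize(s['img'][180:350,230:410,::-1],None,fx=3.3,fy=3.3))
E
```

```text
[ 0.5 -0.1  0.6]
(array([ 0.58708603, -0.18358502]), array([-0.47796002, -1.34521157,  0.47981764,  1.96557297]))Traceback (most recent call last):
  File "<stdin>", line 11, in <module>
  File "<stdin>", line 8, in ft
  File "loc.py", line 13, in bbox
    n,lab,st,ce=cv2.connectedComponentsWithStats(m); i=1+np.argmax(st[1:,4]); x,y,w,h,_=st[i]
                                                         ~~~~~~~~~^^^^^^^^^^
    return _wrapfunc(a, 'argmax', axis=axis, out=out, **kwds)
    return bound(*args, **kwds)
ValueError: attempt to get argmax of an empty sequence
```

```bash
python3 - <<'E'
from rob import *
P['cup2']=[(z+.002,r) for z,r in P['cup']]
go(.568,.3235,.34,120);
T=snapshot('top');S=snapshot('scene')
def ft(s,x0):
    b=bmodel(s,'cup2',x0).astype(int);o,_=bbox(s['img'],'cup',[b[0]-10,b[1]-10,b[2]+10,b[3]+10]);return s,o
for o in(ft(T,[BX,BY]),ft(S,[BX,BY])):
    try: print(fit([o],'cup2',[BX,BY]))
    except Exception as e: print(e)
im=np.zeros((480,800,3),np.uint8)
im[:,:400]=cv2.resize(T['img'][190:250,414:464,::-1],(400,480));im[:,400:]=cv2.resize(S['img'][270:342,420:495,::-1],(400,384+96))
cv2.imwrite('pics/c5.png',im)
s=wrist();wfit(s,'redcap',[.568,.3235]);print(read_time(),np.round(read_joint_pos(),2))
E
```

```text
(array([ 0.58666271, -0.18513829]), array([-0.87695218, -0.59664896,  0.86546182,  0.58346824]))
(array([ 0.59165987, -0.18242768]), array([-1.4142249 ,  1.5794711 ,  1.33192995, -1.46630676]))
redcap wrist [0.564  0.3225] [-1.  -5.6  1.   8.9]
15.7 [ 0.75  0.48  0.28  0.   -1.37 -1.8 ]
```

View pics/c5.png

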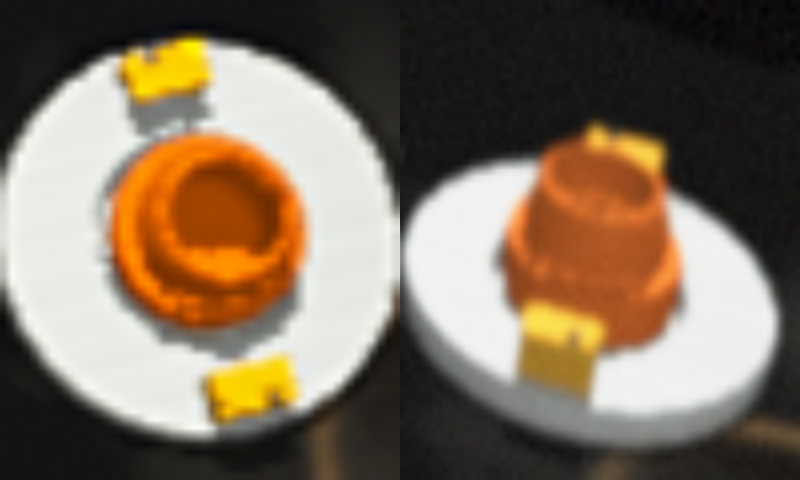

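```bash
python3 - <<'E'
from rob import *
T=snapshot('top');S=snapshot('scene')
for n,s in(('top',T),('scene',S)):
    b0=bmodel(s,'cup',[BX,BY]).astype(int)
    o,_=bbox(s['img'],'cup',[b0[0]-10,b0[1]-12,b0[2]+10,b0[3]+10]);print(n,'obs',o)
    for z in(0,.002,.004,.006):
        P['c']=[(a+z,r) for a,r in P['cup']];print(z,(bmodel(s,'c',[BX,BY])-o).round(1))
    bb,_=bbox(s['img'],'base',[408,188,472,250] if n=='top' else [412,282,498,342]);print('base res',(bmodel(s,'base',[BX,BY])-bb).round(1))
x,y=.568,.3235
movel([x,y,.210],rate=.12);gripper_close(30);print('gap',read_finger_gap(),F())
movel([x,y,.31]);print('gap',read_finger_gap(),F())
go(BX,BY,.31,104);movel([BX,BY,.232],rate=.1)
down(BX,BY,.232,.2155,fmax=4,step=.0015)
ungrasp();movel([BX,BY,.33]);print(read_time())
movel([.56,-.1915,.33]);wrist('w6');go(.54,.1,.33,104)
T=snapshot('top');S=snapshot('scene')
im=np.zeros((480,800,3),np.uint8)
im[:,:400]=cv2.resize(T['img'][190:250,414:464,::-1],(400,480));im[:,400:]=cv2.resize(S['img'][270:342,420:495,::-1],(400,384+96))
cv2.imwrite('pics/c6.png',im);print(read_time())
E
```

```text
top obs [427.5 206.5 451.5 230.5]
0 [-1.7 -0.8 -0.   0.4]
0.002 [-1.5 -1.   0.2  0.2]
0.004 [-1.3 -1.2  0.5  0. ]
0.006 [-1.1 -1.4  0.7 -0.2]
base res [-0.3 -0.3 -0.2 -0.2]
scene obs [439.5 287.5 471.5 322.5]
0 [-2.   3.9  0.8  2.1]
0.002 [-1.9  2.9  1.   1. ]
0.004 [-1.7  1.8  1.2 -0.1]
0.006 [-1.5  0.7  1.5 -1.1]
base res [-0.2  0.  -0.7  0.1]
gap 0.23096012280615702 [-0.5 -0.3  1.6]
gap 0.23376556584279493 [ 0.4  0.6 -0.1]
down stop z 0.2155 df 4.7 ee [ 0.5878 -0.1839  0.2162] [0.5 0.1 3.5]
25.55
27.1667
```

View pics/c6.png

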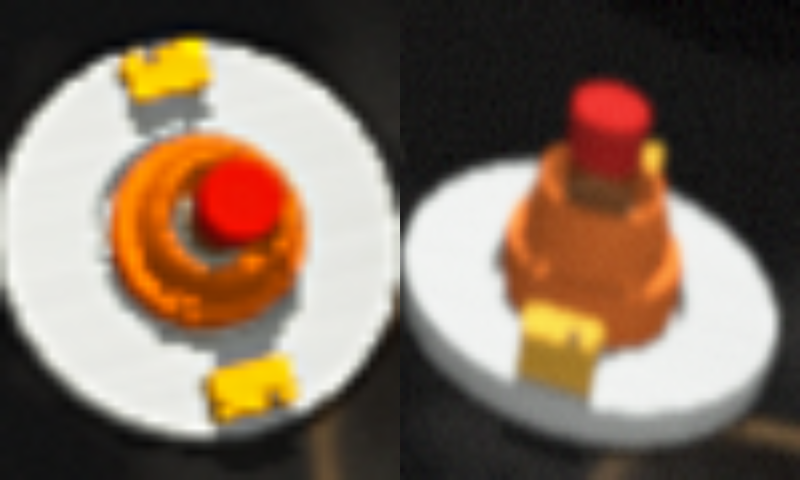

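The vial stands in the cup. Its contact height was 6 mm above the table, matching the 2 mm recess floor plus the 4 mm cup floor, which confirms the cup is home. Next is the white cap.

```bash
python3 - <<'E'
from rob import *
x,y=.5781,-.0200
go(x,y,.33,104);s=wrist();wfit(s,'cap',[x,y])
movel([x,y,.191],rate=.12);gripper_close(30);print('gap',read_finger_gap(),F(),np.round(read_ee_pos(),4))
movel([x,y,.295]);print('gap',read_finger_gap(),F())
movel([BX,BY,.295],rate=.15)
movel([BX,BY,.240],rate=.1)
down(BX,BY,.240,.2118,fmax=6,step=.0015)
wrist('w7')
print(read_time(),read_finger_gap())
E
```

```text
cap wrist [ 0.5775 -0.0194] [ 0.6  0.2 -0.6 -0.3]
gap 0.5976652315003931 [-0.9  0.6  4.9] [ 0.5784 -0.02    0.1918]
gap 0.5989649262992636 [-0.8 -0.  -1.3]
down stop z 0.2118 df 13.0 ee [ 0.5876 -0.1838  0.2137] [-4.7  1.6 12.1]
37.1 0.5976881291830806
```

View pics/w7.png

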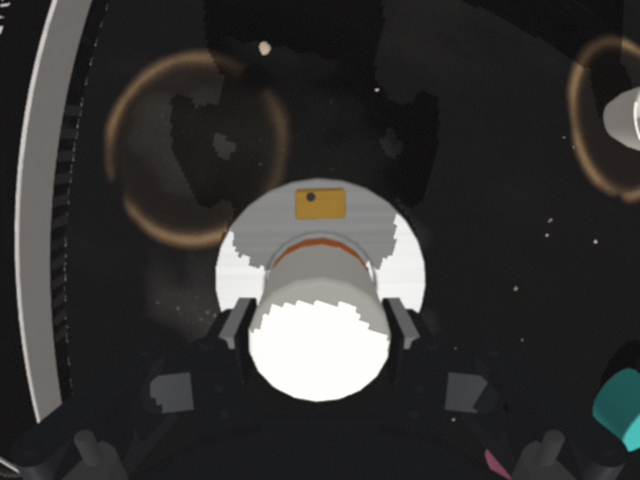

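The cap is on the shoulder: it rose 21.9 mm from table to seat, against 22 mm expected. I release it and look at the cover from above.

```bash
python3 - <<'E'
from rob import *
ungrasp();print(F());movel([BX,BY,.33])
print(go(.434,.361,.36,174))
T=snapshot('top');S=snapshot('scene')
im=np.zeros((480,800,3),np.uint8)
im[:,:400]=cv2.resize(T['img'][190:250,414:464,::-1],(400,480));im[:,400:]=cv2.resize(S['img'][250:346,410:500,::-1],(400,480))
P['capS']=[(.022,.026),(.068,.026)]
for n,s in(('t',T),('s',S)):
    b=bmodel(s,'capS',[BX,BY]);print(n,'cap model',b.round(1), 'img', bbox(s['img'],'cap',[int(b[0])-8,int(b[1])-8,int(b[2])+8,int(b[3])+8])[0])
s=wrist('w8');print(np.round(read_joint_pos(),2),read_time())
wfit(s,'cover',[.434,.361])
cv2.imwrite('pics/c8.png',np.vstack([im[:300],cv2.resize(s['img'][:,:,::-1],(400,300)).repeat(1,0)[:, :400] if False else np.hstack([cv2.resize(s['img'][:,:,::-1],(400,300)),im[180:480,:400]])]))
E
```

```text
[-0.4  0.2 -0.5]
174
t cap model [427.3 200.2 457.5 229.5] img [418.5 194.5 463.5 236.5]
s cap model [438.7 271.3 477.4 314. ] img [429.5 271.5 484.5 320.5]
[ 0.97  0.3   0.06  0.   -1.33 -1.08] 40.675
cover wrist [0.4336 0.3616] [-0.6 -1.2  0.6  1.1]
```

View pics/c8.png

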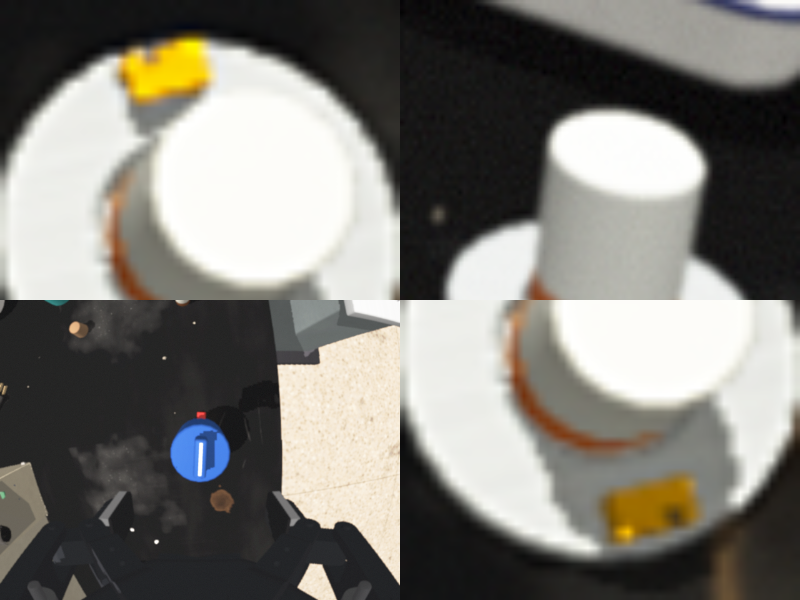

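View pics/w8.png

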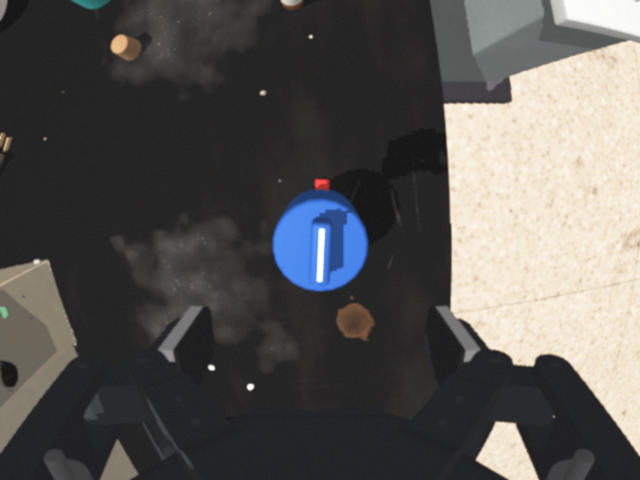

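The cap sits level, and the wrist view shows the cover's handle at (321,255), nearly along the tool's x axis, with a lug at (322,184). I measure the handle's yaw, grasp it and carry the cover over the base.

```bash
python3 - <<'E'
from rob import *
s=wrist();h,S_,V=np.moveaxis(hsv(s['img']),-1,0)
m=((S_<90)&(V>180)).astype(np.uint8);r=np.zeros_like(m);r[215:292,300:345]=m[215:292,300:345]
ys,xs=np.nonzero(r);(cx,cy),(w,hh),_=cv2.minAreaRect(np.c_[xs,ys].astype(np.float32))
vx,vy,x0,y0=cv2.fitLine(np.c_[xs,ys].astype(np.float32),cv2.DIST_L2,0,.01,.01).ravel()
if vy<0: vx,vy=-vx,-vy
a=ray(s,x0-vx*25,y0-vy*25,.093);b=ray(s,x0+vx*25,y0+vy*25,.093)
yaw=np.degrees(np.arctan2(*(b-a)[1::-1]))%180
c=ray(s,cx,cy,.093);print('handle yaw',yaw,'ctr(bevel?)',c,(w,hh))
lm=mask(s['img'],'redcap');ys,xs=np.nonzero(lm[175:195,305:340]);l=ray(s,xs.mean()+305,ys.mean()+175,.005)
print('lug',l,np.degrees(np.arctan2(*(l-[.434,.3615,.005])[1::-1]))%180)
x,y=.4337,.3613
t=go(x,y,.34,yaw+90);print(t)
movel([x,y,.249],rate=.12);gripper_close(70);print('gap',read_finger_gap(),F(),np.round(read_ee_pos(),4))
movel([x,y,.29]);print(read_finger_gap(),F(),read_time())
movel([x,y,.342]);print(ik([BX,BY,.342],quat(169)))
E
```

```text
handle yaw 81.51953259956547 ctr(bevel?) [0.43378786 0.36082674 0.093     ] (6.689332485198975, 53.210601806640625)
lug [0.42728078 0.32208186 0.005     ] 80.32633306940086
171.51953259956548
gap 0.1423999043006426 [ 0.3 -0.2  1.4] [0.4338 0.3614 0.2493]
0.14227949189199562 [-0.1 -0.4 -2.4] 42.9667
[-0.04967703  0.40806711  0.16762043  0.         -1.33034964 -0.14230918]
```

```bash
python3 - <<'E'
from rob import *
print(go(BX,BY,.342,169),read_finger_gap(),F())
movel([BX,BY,.285],rate=.1);print(F())
z=down(BX,BY,.285,.2585,fmax=8,step=.002)
wrist('w9');print(read_time(),read_finger_gap(),np.round(read_torque(),2))
E
```

```text
169 0.1471295955600287 [ 0.1 -0.5 -2.5]
[ 0.2  0.  -1.4]
down stop z 0.2585 df 1.0 ee [ 0.5875 -0.1838  0.2587] [-0.4  0.3 -0.4]
49.775 0.14023640285756478 [ 0.09  0.09 -0.04]
```

View pics/w9.png

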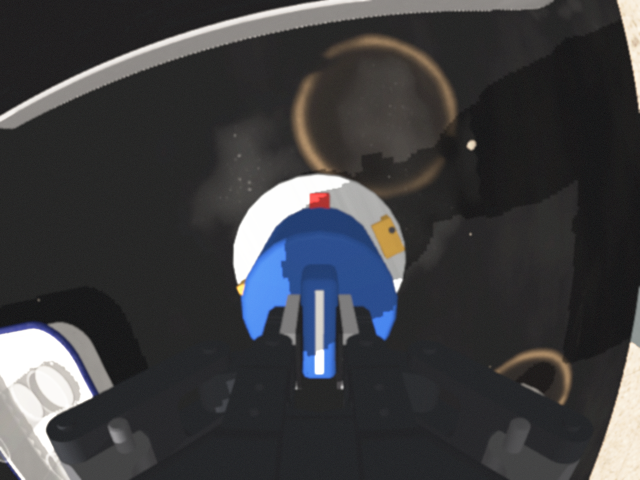

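The lug at (320,200) is clear of the hook at (388,237), and a clockwise turn will bring it in. I press lightly until contact, then turn.

```bash
python3 - <<'E'
from rob import *
z=down(BX,BY,.2585,.2555,fmax=5,step=.0005)
zz=z+.0003;a=169;movel([BX,BY,zz]);print(np.round(read_ee_pos(),4),F())
while a>103.01:
    a=max(103,a-6 if a>116 else a-2);movep([BX,BY,zz],quat(a))
    tq=np.round(read_torque(),2);f=F();
    if a<125 or np.abs(tq[2])>.3: print(a,tq,f,round(read_finger_gap(),3))
    if abs(tq[2])>1.2 or np.abs(f).max()>25: break
wrist('w10');print(read_time(),np.round(read_ee_pos(),4))
E
```

```text
down stop z 0.2575 df 6.6 ee [ 0.5877 -0.1838  0.2586] [-2.2  1.9  6.7]
[ 0.5876 -0.1838  0.2586] [-1.4  1.1  5.9]
121 [ 0.13  0.08 -0.23] [-0.2 -0.   6.2] 0.141
115 [ 0.18  0.03 -0.21] [-0.8  0.1  5.6] 0.142
113 [-0.12 -0.04 -0.04] [0.6 0.4 5.6] 0.143
111 [-0.11 -0.02 -0.04] [-1.1  0.4  5.8] 0.145
109 [-0.09  0.02 -0.06] [-0.6 -0.4  5.3] 0.141
107 [-0.12 -0.07 -0.04] [0.4 0.7 5.3] 0.142
105 [-0.17 -0.04  0.01] [ 0.3 -0.4  5.2] 0.144
103 [0.49 0.09 0.1 ] [-0.7  1.   6.4] 0.144
54.325 [ 0.5879 -0.1837  0.2586]
```

View pics/w10.png

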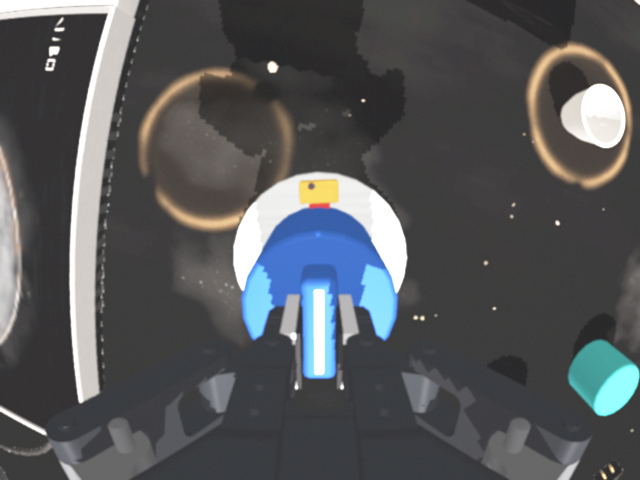

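The lug is under the hook. I feel for the stop, relieve the twist, release and check from outside.

```bash
python3 - <<'E'
from rob import *
for a in(102,101,100):
    movep([BX,BY,.2578],quat(a));t=np.round(read_torque(),2);print(a,t)
    if abs(t[2])>.6:break
movep([BX,BY,.2578],quat(102.5));print(np.round(read_torque(),2),F())
ungrasp();movel([BX,BY,.36]);s=wrist()
go(.45,.1,.36,104)
T=snapshot('top');S=snapshot('scene')
P['cs']=[(.01,.035),(.081,.035)]
for n,q in(('t',T),('s',S)):
    b=bmodel(q,'cs',[BX,BY]).astype(int);o=bbox(q['img'],'cover',[b[0]-15,b[1]-20,b[2]+15,b[3]+15])[0];print(n,bmodel(q,'cs',[BX,BY]).round(1),o)
im=np.hstack([cv2.resize(T['img'][185:255,405:475,::-1],(400,400)),cv2.resize(S['img'][245:345,410:510,::-1],(400,400))])
cv2.imwrite('pics/c11.png',im);print(read_time())
E
```

```text
102 [0.75 0.14 0.57]
101 [0.72 0.21 1.03]
[0.79 0.14 0.28] [-0.5  1.5  6.4]
t [421.9 194.3 463.7 234.7] [423.5 194.5 463.5 234.5]
s [432.  261.4 485.  323.8] [434.5 256.5 486.5 322.5]
57.9583
```

View pics/c11.png

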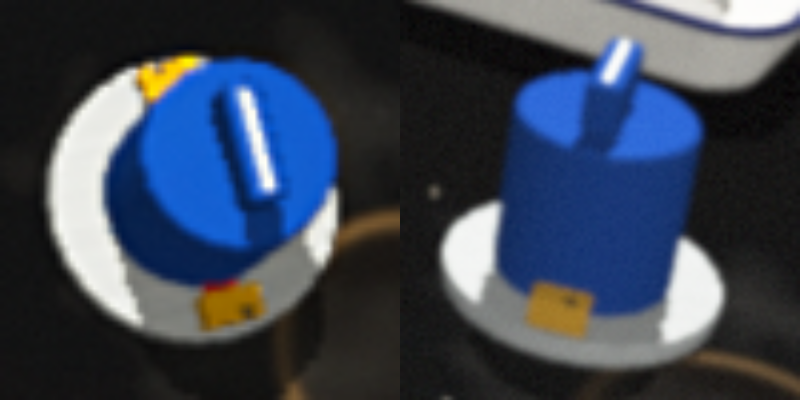

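The cover sits flat and has been turned to its stop, with the lugs under the hooks. The fitted heights match the seated model, and the robot is clear of everything, so I hand in.

```bash
python3 -c "
from bench import *
print(close_job())"
```

```text
the job is handed in; nothing more can be done
None
```

The red-capped vial is packed in the order you asked: cup home in the base, vial upright in it, cap on the shoulder, and cover flat and turned clockwise to its stop with the lugs under the hooks; I handed it in at about 58 s of the 136 s, and no verdict came back.

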